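# Balance a loaded centrifuge rotor

### The arm

A 6-joint arm with a two-finger parallel gripper is mounted at the origin on a cart in front of the work surface, level with it; the furniture and walls round the work are solid. World frame = base frame: x ahead of the robot, y to its left, z up, the work surface at z = 0. Lengths are in mm, angles in rad, forces in N, time in s.
With the tool pointing down it reaches from about 275 to 750 mm from the base axis. Payload 10.2 kg.
Tool frame: the origin (TCP) lies where the fingers leave the gripper's body, on its centre line; the fingertips stand 73 mm ahead of it and the grasp point (between the pads) lies 54 mm ahead of it (ctrl.tip_extent is the z of the fingertips in the tool frame, in mm); z points along the fingers, y is the line along which they close (so a half turn about z gives the same grasp; the last joint's range is limited). The gripper opens to 85 mm and grips with 20 to 120 N. Pads are 22 mm wide; open, the fingers measure 114 mm over their backs; the gripper's body (76 mm by 85 mm) begins 54 mm behind the grasp point. The pads swing forward as they close: fully open they stand 13 mm farther back than shut.
Start: joints at [1.022, 0.313, 1.498, -0, 1.331, -0.223], TCP at [168.048, 497.385, 303.894] pointing down, gripper open.
Joint ranges: [-2.94, 2.94], [-0.97, 2.17], [0.19, 2.56], [-1.23, 4.37], [0.02, 3.11], [-2.88, 2.88]. Speed limits (rad/s): [2.39, 2.39, 3.01, 3.14, 3.14, 3.14].

### API

Orientations are given as a unit quaternion [w, x, y, z].
In Python, from rig import readout, cams, order, ctrl gives the robot as it stands.
- The arm moves only by the tool jog_arm, called after "Request:" by a JSON object that holds its "method" and its "body". Schema: {"type":"object","properties":{"increments":{"type":"array","items":{"type":"array","items":{"type":"array","items":{"type":"number"},"minItems":6,"maxItems":6},"minItems":1,"maxItems":8},"minItems":1,"maxItems":1},"finger_gap":{"type":"number"},"grip_n":{"type":"number"},"only":{"type":"string"},"quiet":{"type":"boolean"},"lines":{"type":"string"}},"required":["increments"],"additionalProperties":false}. increments is a list that holds a single list of rows (three levels of brackets), with 1 to 8 rows, each of 6 numbers: dx, dy, dz in fractions of the full range, 1 being 500 mm, then a rotation vector rx, ry, rz in a scale on which 1.0 is pi/2 rad; each row is the pose to reach, as a shift and turn from the pose commanded when the call began, along the tool's axes at that moment; what a row does not reach only later rows make up. A row lasts 1/10 s, in which the tool goes at most 50 mm and 0.15 rad, less where a joint would pass 70% of its speed; a pose out of reach is approached as far as the arm can. finger_gap is the opening from 0.0 (shut) to 1.0 (fully open), set as the call begins (left out keeps the last). The fingers move at their own pace and stop on an object; grip_n is the grip in N (left out, the last holds). Time passes only in rows, so rows that do not move let the fingers close. The tool returns the time, the measured TCP pose, the force, the opening and the grip force at its end. only (a regular expression) keeps the lines of the reply that match it, lines (a string "A,B") keeps lines A to B, and quiet returns only ok. Shift and turn numbers lie between -1 and 1, and a call with a number outside is refused. Input that does not fit is refused with a message, and nothing moves.
- readout.sense(): the state, without advancing time (a new reading comes with each control period).
- cams.capture(name): name is "scene" or "side" or "wrist"; returns (picture, depth): 384x512x3 uint8, red, green, blue; 384x512 float32, mm along the optical axis (not along the pixel's ray), 0 where there is no reading.
- cams.calibration(name): a dict with "fx", "fy", "cx", "cy" (pixels), "position" and "attitude" of the camera in the world. Camera axes: x right, y down, z forward; pixel columns grow to the right and rows downward; lengths in mm; the calibration is good to about 2 mm. The wrist camera is an equidistant fisheye: a pixel r from the principal point sees the ray r / f radians off the axis. A picture is of the moment at which its call begins: read the wrist's pose just before it. calibration takes no time and is no camera call; for the wrist camera it gives the pose at the moment of the call.
- order.finish_job(): hands the job in; it is judged then, once.
Trained networks look in the newest picture that a camera, given by its name, has taken for a name from the list of things; names that differ only in an ending like _2 or _b are one class to them, and where a whole thing is asked for, a point or a joint stands for the part that bears it (a point fixed in the world has none). Each returns a list of dicts, best first, with "p" (0 to 1); they miss things now and then, are a little off and sometimes report something else, mostly with a low value. They report only what shows in the picture. A call takes as long as a camera call. They do not tell look-alikes from the thing itself.
- cams.trace(target, camera): "pixels" (384x512 bool, what is visible of it) and "bbox" ([left, top, right, bottom] in pixels, round what is visible of it).
- cams.spot_point(target, camera): "uv" ([column, row] in pixels: a listed point, or the origin of a listed thing).
The state is a dict: "time_s": time; "joints": joint angles; "dq": joint speeds; "tau": joint torques, N m; "eef_pos": TCP position; "ee_rot": TCP orientation; "force": force on the tool from outside, world axes, zero at the start; "wrist_torque": the same for the moment, N m; "grip_width": opening from 0.0 (shut) to 1.0 (fully open); "grip_force": force on a finger pad.
Only numpy, scipy, OpenCV 4.12 (cv2) and the standard library are available. Lean on these libraries where they do the work, as an engineer would, in place of code of your own. Each camera call takes 0.05 s, during which the arm holds its last target. There are 200 camera calls.

### The job

The centrifuge rotor is full but out of balance, because none of its six vessels faces its like. Rearrange them so that the two tall white-capped vials face each other straight across the rotor, and likewise the two cream bottles and the two short dark pots, all standing upright and fully down in the rotor's cups. You may park a vessel in a free hole of the white rack meanwhile; do not let any vessel fall over, and leave the rack's pump bottle in its hole.

Things in the scene. Friction and masses are not known exactly. Their poses are not given: they have to be found in the camera images.
- rotor: Aluminium rotor in the centrifuge. Origin on its vertical axis, level with its cup floors (60 mm above the worktop), z up. Six cups at radius 75 mm, at 0, 60, 120, 180, 240 and 300 degrees about z from its x axis; facing cups are 150 mm apart. Cup bore 38 mm, mouth flared to 49 mm, 22 mm deep, outside 55 mm; the hub is lower. It turns on its spindle with stiff friction (0.25 N m).
- centrifuge: White housing, 340 mm deep, 310 mm wide, top at 122 mm; fixed. Origin under the rotor's axis on the worktop, x to its rear, z up. Round chamber 280 mm wide, open at the top, round the rotor. A lid 310 mm wide with a clear dome stands open at the rear, leaning back a little: hinge at x = 165 mm, upper edge at x about 225 mm and 0.44 m above the worktop.
- rack: White plastic bench rack, 206 x 64 x 26 mm, fixed on the worktop. Origin at the centre of its underside, x along its length, z up. Three holes at x = -68, 0 and +68 mm: bore 38 mm, mouth chamfered to 48 mm, 20 mm deep (hole floor 6 mm above the worktop). The white pump bottle stands in the hole at +68 mm; the other two are free.
- vial_a: Tall slim vial of milky clear glass, 30 mm in diameter, 147 mm tall, white cap (24 mm wide, the top 12 mm), blue label, a brown sample showing faintly in the bottom third, 45 g; the like of vial_b. Starts in a rotor cup; its origin is the centre of its underside, z up its axis; grip round the body.
- vial_b: Tall slim vial of milky clear glass, 30 mm in diameter, 148 mm tall, white cap (24 mm wide, the top 12 mm), blue label, a brown sample showing faintly in the bottom third, 45 g; the like of vial_a. Starts in a rotor cup; its origin is the centre of its underside, z up its axis; grip round the body.
- cream_a: Medium-height cream-coloured plastic bottle, 32 mm in diameter, 98 mm tall (straight body to about 70 mm, then a shoulder), brown cap 22 mm wide, 70 g; the like of cream_b. Starts in a rotor cup; its origin is the centre of its underside, z up its axis; grip round the body.
- cream_b: Medium-height cream-coloured plastic bottle, 32 mm in diameter, 98 mm tall (straight body to about 70 mm, then a shoulder), brown cap 22 mm wide, 70 g; the like of cream_a. Starts in a rotor cup; its origin is the centre of its underside, z up its axis; grip round the body.
- pot_a: Short dark brown pot, 32 mm in diameter, 58 mm tall (body to 46 mm, black cap 24 mm wide above it), 50 g; the like of pot_b. Starts in a rotor cup; its origin is the centre of its underside, z up its axis; grip round the body.
- pot_b: Short dark brown pot, 32 mm in diameter, 58 mm tall (body to 46 mm, black cap 24 mm wide above it), 50 g; the like of pot_a. Starts in a rotor cup; its origin is the centre of its underside, z up its axis; grip round the body.
- pump_bottle: White pump bottle, 35 mm in diameter, 180 mm tall, standing in the end hole of the rack; not part of the run, leave it there. Origin at the centre of its underside.
Things that resemble listed ones, but are neither listed nor needed, are in the scene too. What is shaped like the cream_a but red is not meant. Leave any blue look-alike of the pot_a alone.

How it is judged:
By the outcome, as a careful person would: the job done as asked, in the order asked, and still so for the second after the job is handed in, with the robot touching nothing.
It also fails if it takes over 115 s, if anything falls off the work surface, if the arm or the gripper's body presses on something with over 40 N, if the wrist force passes 120 N, or if a joint passes its speed limit or range.

## Working session

There is one attempt and no reset: what is moved stays moved. The work goes in short steps, Python scripts to look and compute and a tool call to move; the robot and the scene stay as the last step left them, time stands still between calls to the robot, and variables do not carry over. Pictures are saved under pics/ and viewed, at most 14 in all, crops included, and the job is handed in when it is done.

```bash
mkdir -p pics; ls; python3 - <<'E'
from rig import readout,cams,order,ctrl
import cv2,numpy as np
print(readout.sense(), ctrl.tip_extent)
for n in("scene","side"):
    p,d=cams.capture(n); cv2.imwrite(f"pics/{n}0.png",p[:,:,::-1]); np.savez(f"pics/{n}0.npz",p=p,d=d)
    print(n,cams.calibration(n))
print(cams.calibration("wrist"))
E
```

```text
pics
{'time_s': 0.0, 'joints': array([ 1.02156025e+00,  3.13495557e-01,  1.49844845e+00, -1.64869230e-05,
        1.33100705e+00, -2.23404171e-01]), 'dq': array([-7.69241854e-04,  2.32470693e-03,  3.58583472e-05,  6.60609807e-04,
       -5.02891620e-05, -9.65021995e-04]), 'tau': array([-1.11328345e-04, -4.12272298e+01, -2.59736717e+01, -2.35697016e-04,
        4.26205239e-03,  1.40092234e-05]), 'eef_pos': array([167.97840932, 497.22607541, 303.30742484]), 'ee_rot': array([-2.48493847e-04,  1.62194258e-01,  9.86758613e-01, -6.32159680e-04]), 'force': array([-0.34262468, -0.15624851,  0.23489731]), 'wrist_torque': array([-0.00561677,  0.00420986, -0.07141911]), 'grip_force': 0.0, 'grip_width': 1.002501713720832} 72.6
scene {'fx': 424.95321376745204, 'fy': 424.95321376745204, 'cx': 256.23614869609224, 'cy': 190.9543114448409, 'position': array([ 152.78502636, -711.08450132,  523.53654749]), 'attitude': array([-0.47992113,  0.84932325, -0.18638093,  0.11656701])}
side {'fx': 416.1686783324385, 'fy': 416.1686783324385, 'cx': 260.025480934837, 'cy': 186.62013196741225, 'position': array([122.14427394, 236.28252507, 789.40788185]), 'attitude': array([ 0.13158807, -0.44871704,  0.8519811 , -0.2355118 ])}
{'fx': 297.3186396354542, 'fy': 297.3186396354542, 'cx': 256.70290905013456, 'cy': 192.72470280563513, 'position': array([ 96.07740861, 521.25186731, 373.77687639]), 'attitude': array([0.11976336, 0.80343539, 0.57693545, 0.08540373])}
```

View pics/scene0.png

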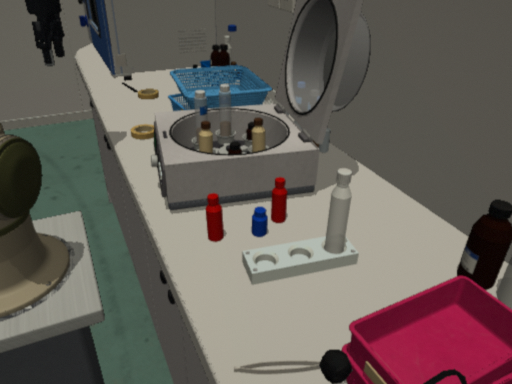

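View pics/side0.png

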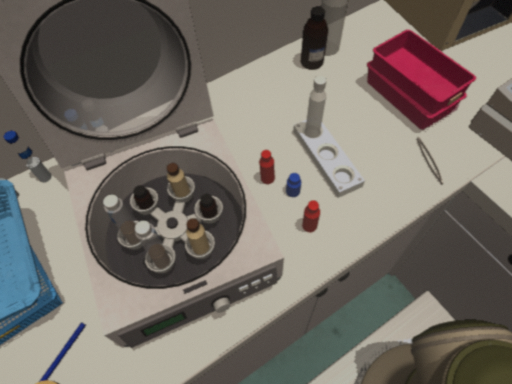

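Side view: pot (143,198), cream (178,182), pot (208,208), cream (198,238), vial (145,245), vial (115,215) going round the rotor; the rack's free holes are at (328,152) and (343,177). The reds and the blue pot are off to the side.

```bash
cat > h.py <<'E'
from rig import readout,cams,order,ctrl
import numpy as np,cv2
from scipy.spatial.transform import Rotation as R
def rot(q): return R.from_quat([q[1],q[2],q[3],q[0]])
def world(cal,u,v,d):
    p=np.stack([(u-cal["cx"])/cal["fx"]*d,(v-cal["cy"])/cal["fy"]*d,d],-1)
    return rot(cal["attitude"]).apply(p)+cal["position"]
def cloud(cal,mask,d):
    v,u=np.nonzero(mask&(d>0)); return world(cal,u,v,d[v,u])
def onplane(cal,uv,z):
    a=world(cal,np.array([uv[0]]),np.array([uv[1]]),np.array([1.]))[0]-cal["position"]
    return cal["position"]+a*(z-cal["position"][2])/a[2]
E
python3 - <<'E'
from h import *
for n in("side","scene"):
    p,d=cams.capture(n);cal=cams.calibration(n)
    for t in("vial_a","cream_a","pot_a","pump_bottle"):
        for o in cams.trace(t,n):
            if o["p"]<.3: continue
            P=cloud(cal,o["pixels"],d)
            if len(P)<5: continue
            zt=np.percentile(P[:,2],97); T=P[P[:,2]>zt-8]
            print(n,t,round(o["p"],2),np.round(o["bbox"]),"ztop",zt.round(),"topc",T[:,:2].mean(0).round(1),"mid",((T.min(0)+T.max(0))/2).round(1),len(T))
    for t in("rotor","centrifuge","rack"):
        for o in cams.spot_point(t,n)[:2]: print(n,t,o["p"],o["uv"],onplane(cal,o["uv"],60 if t=="rotor" else 0).round(1))
    for o in cams.trace("rack",n)[:1]:
        P=cloud(cal,o["pixels"],d);T=P[abs(P[:,2]-26)<5];print("rack rect",cv2.minAreaRect(T[:,:2].astype(np.float32)),len(T),np.median(T[:,2]))
E
```

```text
side vial_a 0.88 [106. 198. 139. 245.] ztop 210.0 topc [531.2 255.8] mid [506.7 255.7 207.2] 170
side vial_a 0.61 [135. 222. 168. 269.] ztop 209.0 topc [460.3 234.5] mid [461.6 234.4 205.6] 183
side cream_a 0.92 [190. 219. 208. 256.] ztop 159.0 topc [447.9 162.6] mid [449.3 162.  155.9] 129
side cream_a 0.85 [305. 198. 320. 231.] ztop 99.0 topc [383.2 -52.2] mid [383.2 -53.2  96.5] 94
side cream_a 0.64 [261. 150. 274. 187.] ztop 99.0 topc [530.4 -45.9] mid [531.4 -46.4  96. ] 70
side cream_a 0.61 [166. 165. 186. 198.] ztop 159.0 topc [567.5 135.6] mid [568.8 135.  156. ] 95
side pot_a 0.94 [131. 188. 152. 213.] ztop 120.0 topc [586.6 204.8] mid [588.2 204.8 116.5] 123
side pot_a 0.81 [201. 195. 216. 220.] ztop 120.0 topc [498.1 111. ] mid [498.5 110.4 116.7] 122
side pot_a 0.71 [285. 172. 298. 199.] ztop 59.0 topc [472.5 -77.6] mid [473.3 -78.1  56.5] 93
side pump_bottle 0.83 [305.  77. 328. 137.] ztop 187.0 topc [ 566.3 -202.5] mid [ 568.4 -203.6  184.2] 111
side pump_bottle 0.73 [166. 162. 186. 199.] ztop 159.0 topc [568.7 135.3] mid [570.3 135.  156.2] 106
side centrifuge 0.89 [17
[... 700 characters left out ...]
50.] ztop 158.0 topc [564.6 131. ] mid [565.1 134.  155.6] 40
scene cream_a 0.59 [202. 193. 222. 239.] ztop 99.0 topc [380.2 -55.8] mid [380.5 -52.5  96. ] 80
scene pot_a 0.66 [252. 205. 270. 240.] ztop 60.0 topc [469.9 -79.9] mid [471.  -77.9  56.6] 91
scene pot_a 0.48 [247. 124. 252. 138.] ztop 120.0 topc [579.7 201.7] mid [581.1 203.  116.7] 25
scene pump_bottle 0.98 [324. 172. 348. 253.] ztop 187.0 topc [ 563.9 -206.1] mid [ 565.8 -203.1  183.8] 132
scene rotor 0.88 [230.9, 149.4] [523.2 199.3  60. ]
scene rack 0.59 [298.5, 259.6] [ 502.6 -184.1    0. ]
rack rect ((499.6685485839844, -192.94757080078125), (67.63545227050781, 208.00083923339844), 81.63201904296875) 1994 26.871719889612592
```

```bash
python3 - <<'E'
from h import *
from scipy.optimize import least_squares
caps={}
for n in("side","scene"):
    z=np.load(f"pics/{n}0.npz");d=z["d"];cal=cams.calibration(n)
    P=cloud(cal,d>0,d)
    T=P[(abs(P[:,2]-122)<4)&(np.hypot(P[:,0]-515,P[:,1]-183)<230)]
    a=np.degrees(np.arctan2(T[:,1]-183,T[:,0]-515));r=np.hypot(T[:,0]-515,T[:,1]-183)
    E=[]
    for k in range(-180,180,6):
        m=(a>=k)&(a<k+6)&(r>120)
        if m.sum()>3:
            i=np.flatnonzero(m)[np.argsort(r[m])[:2]];E+=list(T[i,:2])
    E=np.array(E)
    s=least_squares(lambda p:np.hypot(E[:,0]-p[0],E[:,1]-p[1])-p[2],[515,183,140],loss="soft_l1",f_scale=2)
    print(n,"chamber",s.x.round(1),np.median(T[:,2]),len(E))
    for nm,g,zt in(("vA",(531,255),207.5),("vB",(460,233),207.5),("cN",(447,161),158),("cF",(567,135),158),("p1",(587,205),118),("p2",(498,111),118)):
        m=(np.hypot(P[:,0]-g[0],P[:,1]-g[1])<22)&(P[:,2]>zt-4)&(P[:,2]<zt+6)
        if m.sum()<6: continue
        Q=P[m];top=Q[Q[:,2]>np.percentile(Q[:,2],90)-2.5,:2]
        c,rad=cv2.minEnclosingCircle(top.astype(np.float32));caps.setdefault(nm,[]).append(c)
        print(n,nm,np.round(c,1),round(rad,1),top.mean(0).round(1),Q[:,2].max().round(1),len(top))
C=np.array([np.mean(caps[k],0) for k in("p1","vA","vB","cN","p2","cF")])
f=lambda p:(p[:2]+75*np.stack([np.cos(p[2]+np.arange(6)*np.pi/3),np.sin(p[2]+np.arange(6)*np.pi/3)],-1)-C).ravel()
s=least_squares(f,[515,183,.3]);print(s.x,np.degrees(s.x[2]));print("slots",(f(s.x).reshape(-1,2)+C).round(1));print("res",f(s.x).reshape(-1,2).round(1))
E
```

```text
side chamber [516.8 183.1 139. ] 122.4780273004543 120
side vA [533.6 256.5] 12.0 [533.5 256.4] 211.6 133
side vB [461.7 235. ] 11.7 [461.9 234.7] 211.0 134
side cN [449.5 162.2] 10.6 [448.8 161.9] 160.5 91
side cF [569.4 136. ] 10.8 [569.7 136.2] 161.0 77
side p1 [587.8 205. ] 11.5 [587.8 204.4] 121.0 86
side p2 [499.5 110. ] 11.2 [499.1 110.1] 121.0 89
scene chamber [514.  182.4 139.9] 123.56392509742989 116
scene vA [530.4 255.4] 11.7 [530.7 254.3] 211.7 26
scene vB [460.9 233.2] 12.6 [459.3 233.3] 210.1 29
scene cN [446.5 162.7] 10.4 [446.4 162.2] 160.7 29
scene cF [565.7 136.4] 10.7 [566.2 135.8] 160.9 30
scene p1 [581.6 205.5] 10.0 [581.2 204.8] 120.4 19
scene p2 [498.7 112.2] 12.5 [496.7 111. ] 120.5 40
[5.15457596e+02 1.84157914e+02 3.01897092e-01] 17.297429208693885
slots [[587.1 206.5]
 [531.9 257.3]
 [460.3 235. ]
 [443.8 161.9]
 [499.  111. ]
 [570.6 133.3]]
res [[ 2.3  1.2]
 [-0.1  1.4]
 [-1.   0.9]
 [-4.2 -0.6]
 [-0.1 -0.1]
 [ 3.  -2.9]]
```

```bash
cat > to.py <<'E'
import sys
from h import *
s=readout.sense();r=rot(s["ee_rot"]);p=s["eef_pos"]
print("at",p.round(1),"R",r.as_matrix().round(3).tolist(),"t",s["time_s"])
for a in sys.argv[1:]:
    q=np.array([float(v) for v in a.split(",")]);print(a,"delta tool",r.inv().apply(q-p).round(1),"n",np.linalg.norm(q-p)/50);p=q
E
python3 to.py 447.5,162,300 447.5,162,160
```

```text
at [168.  497.4 303.9] R [[-0.947, 0.32, 0.0], [0.32, 0.947, -0.0], [-0.0, -0.0, -1.0]] t 1.0
447.5,162,300 delta tool [-372.1 -228.3    3.9] n 8.731655702249599
447.5,162,160 delta tool [  0.   0. 140.] n 2.8
```

Careful with the scale: shifts go in shares of 500 mm and turns go in shares of pi/2 rad. That gives: -334 mm is -0.668, -294 mm is -0.588.

Request:
{"method": "jog_arm", "body": {"increments": [[[-0.084,-0.05,0,0,0,0],[-0.168,-0.102,0,0,0,0],[-0.252,-0.154,0,0,0,0],[-0.336,-0.206,0.002,0,0,0],[-0.42,-0.258,0.002,0,0,0],[-0.504,-0.31,0.004,0,0,0],[-0.588,-0.36,0.006,0,0,0],[-0.668,-0.41,0.008,0,0,0]]], "finger_gap": 0.6, "grip_n": 30}}

```text
time_s: 1.8
eef_pos: [419.9, 194.4, 300.1]
ee_rot: [0.0, 0.162, 0.987, 0.0]
force: [0.9, 1.4, 0.1]
grip_width: 0.604
grip_force: 0.0
```

Request:
{"method": "jog_arm", "body": {"increments": [[[-0.076,-0.046,0,0,0,0],[-0.076,-0.046,0.04,0,0,0],[-0.076,-0.046,0.04,0,0,0]]]}}

```text
time_s: 2.1
eef_pos: [447.2, 161.4, 278.0]
ee_rot: [-0.002, 0.163, 0.987, -0.001]
force: [-0.2, 0.8, 0.6]
grip_width: 0.599
grip_force: 0.0
```

```bash
python3 to.py 447.5,162,280 447.5,162,160; python3 - <<'E'
from h import *
p,d=cams.capture("wrist");cv2.imwrite("pics/w1.png",p[:,:,::-1])
E
```

```text
at [447.2 161.4 278. ] R [[-0.947, 0.322, -0.004], [0.322, 0.947, -0.0], [0.004, -0.002, -1.0]] t 2.1
447.5,162,280 delta tool [-0.1  0.6 -2. ] n 0.041984187601497
447.5,162,160 delta tool [ -0.5   0.2 120. ] n 2.4
```

View pics/w1.png

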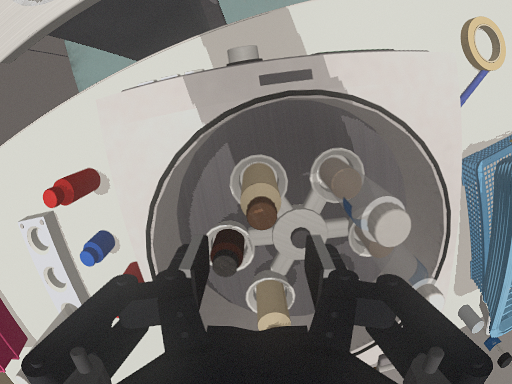

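Wrist view: the cream cap is at (262,213), centred between the fingers (tips at 200 and 312); its cup is at (257,180) and the dark pot at (228,250). I'll check this numerically.

To row units: 118 mm is 0.236, 90 mm is 0.18.

```bash
cat >> h.py <<'E'
def proj_w(P,cal):
    q=rot(cal["attitude"]).inv().apply(np.atleast_2d(P)-cal["position"])
    th=np.arctan2(np.hypot(q[:,0],q[:,1]),q[:,2]);ph=np.arctan2(q[:,1],q[:,0])
    return np.stack([cal["cx"]+cal["fx"]*th*np.cos(ph),cal["cy"]+cal["fy"]*th*np.sin(ph)],-1)
def slots(c=(515.6,183.7),a=17.3):
    t=np.radians(a+60*np.arange(6));return np.stack([c[0]+75*np.cos(t),c[1]+75*np.sin(t)],-1)
E
python3 - <<'E'
from h import *
cal=cams.calibration("wrist")
print(proj_w([[447.5,162,158],[515.6,183.7,75],[499,111,118]],cal).round(0))
S=slots();print(S.round(1));print(proj_w(np.c_[S,np.full(6,82)],cal).round(0))
E
```

```text
[[257. 218.]
 [298. 240.]
 [222. 268.]]
[[587.2 206. ]
 [532.1 256.9]
 [460.5 234.6]
 [444.  161.4]
 [499.1 110.5]
 [570.7 132.8]]
[[334. 290.]
 [369. 234.]
 [334. 177.]
 [255. 185.]
 [225. 250.]
 [268. 298.]]
```

Request:
{"method": "jog_arm", "body": {"increments": [[[0,0,0.09,0,0,0],[0,0,0.18,0,0,0],[0,0,0.236,0,0,0],[0,0,0.236,0,0,0]]]}}

```text
time_s: 2.55
eef_pos: [446.4, 163.1, 160.3]
ee_rot: [-0.002, 0.161, 0.987, -0.0]
force: [0.5, -1.3, 0.1]
grip_width: 0.601
grip_force: 0.0
```

```bash
python3 to.py 447.5,162,159
```

```text
at [446.4 163.1 160.3] R [[-0.948, 0.319, -0.004], [0.319, 0.948, -0.0], [0.004, -0.002, -1.0]] t 2.55
447.5,162,159 delta tool [-1.4 -0.7  1.3] n 0.04001147876909722
```

Request:
{"method": "jog_arm", "body": {"increments": [[[0,0,0,0,0,0],[0,0,0,0,0,0],[0,0,0,0,0,0],[0,0,0,0,0,0],[0,0,0,0,0,0],[0,0,0,0,0,0]]], "finger_gap": 0, "grip_n": 30}}

```text
time_s: 3.15
eef_pos: [448.1, 162.7, 163.4]
ee_rot: [0.001, 0.162, 0.987, 0.001]
force: [-0.4, 3.0, 8.0]
grip_width: 0.365
grip_force: 30.3
```

Request:
{"method": "jog_arm", "body": {"increments": [[[0,0,-0.04,0,0,0],[0,0,-0.12,0,0,0],[0,0,-0.2,0,0,0],[0,0,-0.2,0,0,0]]]}}

```text
time_s: 3.55
eef_pos: [448.9, 162.6, 267.1]
ee_rot: [0.005, 0.162, 0.987, 0.001]
force: [0.2, 1.0, -1.3]
grip_width: 0.366
grip_force: 30.1
```

```bash
python3 to.py 433.7,-184.2,270 433.7,-184.2,107
```

```text
at [448.9 162.6 267.1] R [[-0.947, 0.32, 0.01], [0.32, 0.947, 0.001], [-0.009, 0.004, -1.0]] t 3.55
433.7,-184.2,270 delta tool [ -96.5 -333.4   -3.4] n 6.941957882109239
433.7,-184.2,107 delta tool [  1.5  -0.7 163. ] n 3.26
```

To row units: -333 mm is -0.666, -285 mm is -0.57.

Request:
{"method": "jog_arm", "body": {"increments": [[[-0.028,-0.094,0,0,0,0],[-0.056,-0.19,0,0,0,0],[-0.084,-0.284,0,0,0,0],[-0.112,-0.38,0,0,0,0],[-0.14,-0.476,0,0,0,0],[-0.168,-0.57,0,0,0,0],[-0.192,-0.666,0,0,0,0],[-0.192,-0.666,0,0,0,0]]]}}

```text
time_s: 4.35
eef_pos: [431.0, -188.6, 261.4]
ee_rot: [-0.0, 0.165, 0.986, -0.001]
force: [-0.1, -0.2, -0.7]
grip_width: 0.366
grip_force: 30.2
```

Request:
{"method": "jog_arm", "body": {"increments": [[[0,0,0.09,0,0,0],[0,0,0.18,0,0,0],[0,0,0.22,0,0,0],[0,0,0.22,0,0,0]]]}}

```text
time_s: 4.75
eef_pos: [430.8, -182.7, 149.5]
ee_rot: [-0.003, 0.162, 0.987, 0.001]
force: [-0.3, -0.3, -0.2]
grip_width: 0.361
grip_force: 30.2
```

```bash
python3 to.py 433.7,-184.2,140  433.7,-184.2,110; python3 - <<'E'
from h import *
p,d=cams.capture("wrist");cv2.imwrite("pics/w2.png",p[:,:,::-1])
print(proj_w([[433.7,-184.2,26],[501,-194,26]],cams.calibration("wrist")))
E
```

```text
at [ 430.8 -182.7  149.5] R [[-0.947, 0.32, -0.005], [0.32, 0.947, 0.004], [0.006, 0.002, -1.0]] t 4.75
433.7,-184.2,140 delta tool [-3.3 -0.5  9.4] n 0.20014840342709742
433.7,-184.2,110 delta tool [-0.2 -0.1 30. ] n 0.6
[[256.81766803 218.02820551]
 [271.98622007 294.6548108 ]]
```

View pics/w2.png

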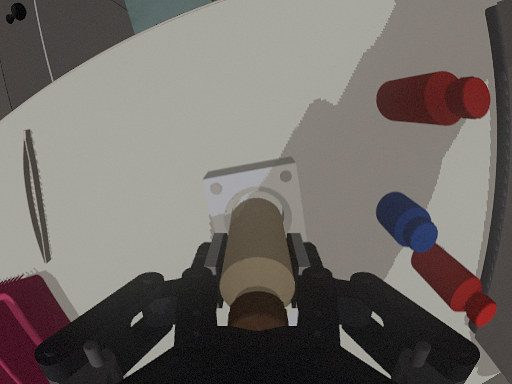

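Wrist view: the held cream's base is at (257,205) over the near rack hole, whose rim shows round (257,212). It's lined up.

To row units: 39 mm is 0.078, 25 mm is 0.05.

Request:
{"method": "jog_arm", "body": {"increments": [[[-0.006,0,0.018,0,0,0],[-0.006,0,0.05,0,0,0],[-0.006,0,0.078,0,0,0],[-0.006,0,0.078,0,0,0],[-0.006,0,0.078,0,0,0]]]}}

```text
time_s: 5.3
eef_pos: [435.2, -185.1, 113.8]
ee_rot: [0.001, 0.162, 0.987, -0.0]
force: [0.4, 0.1, 0.1]
grip_width: 0.364
grip_force: 30.3
```

```bash
python3 to.py 433.7,-184.2,109
```

```text
at [ 435.2 -185.1  113.8] R [[-0.947, 0.32, 0.001], [0.32, 0.947, -0.001], [-0.001, -0.001, -1.0]] t 5.3
433.7,-184.2,109 delta tool [1.7 0.4 4.8] n 0.10189142724465126
```

To row units: 4 mm is 0.008, 1 mm is 0.002.

Request:
{"method": "jog_arm", "body": {"increments": [[[0.002,0,0.008,0,0,0],[0.002,0,0.008,0,0,0],[0.002,0,0.008,0,0,0]]]}}

```text
time_s: 5.6
eef_pos: [434.1, -184.7, 109.4]
ee_rot: [0.001, 0.162, 0.987, -0.0]
force: [0.5, -0.8, 1.9]
grip_width: 0.363
grip_force: 30.5
```

Request:
{"method": "jog_arm", "body": {"increments": [[[0,0,0,0,0,0],[0,0,0,0,0,0],[0,0,0,0,0,0],[0,0,0,0,0,0]]], "finger_gap": 0.6}}

```text
time_s: 6.0
eef_pos: [433.7, -184.5, 108.8]
ee_rot: [-0.0, 0.162, 0.987, 0.0]
force: [-0.4, -0.6, -0.1]
grip_width: 0.597
grip_force: 0.0
```

```bash
python3 to.py  433.7,-184.2,290 499,111,290 499,111,166
```

```text
at [ 433.7 -184.5  108.8] R [[-0.947, 0.32, -0.0], [0.32, 0.947, 0.0], [0.0, 0.0, -1.0]] t 6.0
433.7,-184.2,290 delta tool [   0.2    0.3 -181.2] n 3.623072771372538
499,111,290 delta tool [ 32.6 300.6   0. ] n 6.046722417971575
499,111,166 delta tool [ -0.  -0. 124.] n 2.48
```

To row units: 246 mm is 0.492, -140 mm is -0.28.

Request:
{"method": "jog_arm", "body": {"increments": [[[0,0,-0.09,0,0,0],[0,0,-0.18,0,0,0],[0,0,-0.28,0,0,0],[0.01,0.098,-0.29,0,0,0],[0.02,0.196,-0.29,0,0,0],[0.032,0.296,-0.29,0,0,0],[0.042,0.394,-0.29,0,0,0],[0.052,0.492,-0.29,0,0,0]]]}}

```text
time_s: 6.8
eef_pos: [487.9, 58.9, 254.0]
ee_rot: [0.0, 0.162, 0.987, 0.0]
force: [-0.3, -0.0, -0.6]
grip_width: 0.6
grip_force: 0.0
```

```bash
python3 to.py  499,111,250
```

```text
at [487.9  58.9 254. ] R [[-0.947, 0.32, 0.0], [0.32, 0.947, -0.0], [-0.0, 0.0, -1.0]] t 6.8
499,111,250 delta tool [ 6.1 52.9  4. ] n 1.0681858303829679
```

Request:
{"method": "jog_arm", "body": {"increments": [[[0.008,0.072,0,0,0,0],[0.012,0.108,0,0,0,0],[0.012,0.108,0,0,0,0],[0.012,0.108,0,0,0,0]]]}}

```text
time_s: 7.2
eef_pos: [499.3, 109.7, 253.7]
ee_rot: [-0.0, 0.162, 0.987, -0.0]
force: [0.3, -0.4, -0.3]
grip_width: 0.603
grip_force: 0.0
```

```bash
python3 - <<'E'
from h import *
p,d=cams.capture("wrist");cv2.imwrite("pics/w3.png",p[:,:,::-1])
cal=cams.calibration("wrist")
print(proj_w([[499,111,118]],cal).round(0))
S=slots();print(proj_w(np.c_[S,np.full(6,82)],cal).round(0))
for t in("pot_a","cream_a","vial_a"):
  for o in cams.trace(t,"wrist"):print(t,o["p"],np.round(o["bbox"]))
E
python3 to.py  499,111,166
```

```text
[[259. 209.]]
[[380. 246.]
 [418. 178.]
 [382. 109.]
 [296. 114.]
 [258. 194.]
 [305. 256.]]
pot_a 0.97 [240. 170. 280. 218.]
pot_a 0.89 [361. 226. 406. 270.]
pot_a 0.56 [ 77. 187. 122. 224.]
pot_a 0.39 [120.   2. 511. 384.]
cream_a 0.98 [109. 224. 158. 280.]
cream_a 0.8 [ 41. 114. 105. 151.]
cream_a 0.72 [289. 233. 313. 311.]
cream_a 0.61 [  0. 190.  47. 236.]
vial_a 0.91 [359.  87. 497. 144.]
vial_a 0.85 [398. 157. 512. 248.]
at [499.4 109.  254. ] R [[-0.947, 0.321, 0.0], [0.321, 0.947, -0.0], [-0.0, -0.0, -1.0]] t 7.4
499,111,166 delta tool [ 1.1  1.8 88. ] n 1.7595301027103654
```

View pics/w3.png

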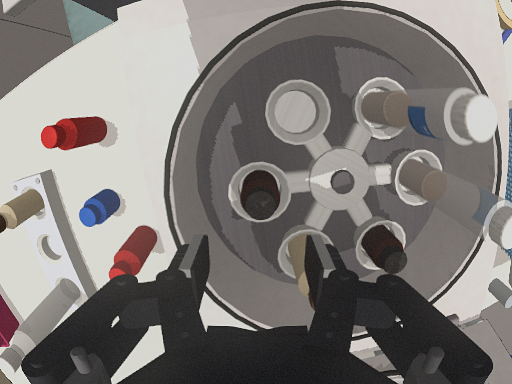

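Wrist view: empty cup at (297,111) and pot at (260,195), both within 3 px of the prediction. The cream stands in the rack at (20,210). Descending on the pot.

To row units: 87 mm is 0.174, 75 mm is 0.15.

Request:
{"method": "jog_arm", "body": {"increments": [[[0.002,0.004,0.08,0,0,0],[0.002,0.004,0.15,0,0,0],[0.002,0.004,0.174,0,0,0],[0.002,0.004,0.174,0,0,0],[0.002,0.004,0.174,0,0,0]]]}}

```text
time_s: 7.9
eef_pos: [499.9, 111.9, 168.3]
ee_rot: [0.001, 0.162, 0.987, 0.0]
force: [-0.7, -0.6, 0.6]
grip_width: 0.597
grip_force: 0.0
```

```bash
python3 to.py 499,111,166
```

```text
at [499.9 111.9 168.3] R [[-0.947, 0.32, 0.002], [0.32, 0.947, -0.0], [-0.002, 0.001, -1.0]] t 7.9
499,111,166 delta tool [ 0.6 -1.1  2.3] n 0.052626741865953196
```

Request:
{"method": "jog_arm", "body": {"increments": [[[0,0,0,0,0,0],[0,0,0,0,0,0],[0,0,0,0,0,0],[0,0,0,0,0,0],[0,0,0,0,0,0]]], "finger_gap": 0, "grip_n": 30}}

```text
time_s: 8.4
eef_pos: [499.8, 112.1, 168.6]
ee_rot: [0.002, 0.162, 0.987, 0.0]
force: [-0.6, -0.6, 4.9]
grip_width: 0.343
grip_force: 29.1
```

```bash
python3 to.py 499,111,166 444,161.6,210
```

```text
at [499.8 112.1 168.6] R [[-0.947, 0.32, 0.003], [0.32, 0.947, -0.0], [-0.003, 0.001, -1.0]] t 8.4
499,111,166 delta tool [ 0.5 -1.3  2.6] n 0.058156929408545326
444,161.6,210 delta tool [ 68.2  30.4 -44.2] n 1.7345154943095777
```

To row units: 4 mm is 0.008, -1 mm is -0.002.

Request:
{"method": "jog_arm", "body": {"increments": [[[0,-0.002,0,0,0,0],[0,-0.002,0,0,0,0],[0,-0.002,0.008,0,0,0],[0,-0.002,0.008,0,0,0]]], "finger_gap": 0.6}}

```text
time_s: 8.8
eef_pos: [498.6, 111.2, 162.3]
ee_rot: [-0.001, 0.162, 0.987, -0.0]
force: [0.2, -0.2, -0.8]
grip_width: 0.599
grip_force: 0.0
```

Request:
{"method": "jog_arm", "body": {"increments": [[[0,0,0,0,0,0],[0,0,0,0,0,0],[0,0,0,0,0,0],[0,0,0,0,0,0],[0,0,0,0,0,0],[0,0,0,0,0,0]]], "finger_gap": 0, "grip_n": 30}}

```text
time_s: 9.4
eef_pos: [498.9, 111.2, 163.0]
ee_rot: [0.0, 0.162, 0.987, 0.0]
force: [0.4, 0.6, 1.5]
grip_width: 0.361
grip_force: 29.7
```

```bash
python3 to.py 499,111,166 444,161.6,210
```

```text
at [498.9 111.2 163. ] R [[-0.947, 0.32, 0.0], [0.32, 0.947, 0.0], [-0.0, 0.0, -1.0]] t 9.4
499,111,166 delta tool [-0.2 -0.2 -3. ] n 0.06109750483802001
444,161.6,210 delta tool [ 68.3  30.3 -44. ] n 1.7345154943095777
```

To row units: 68 mm is 0.136, -50 mm is -0.1.

Request:
{"method": "jog_arm", "body": {"increments": [[[0,0,-0.04,0,0,0],[0,0,-0.09,0,0,0],[0.068,0.03,-0.1,0,0,0],[0.136,0.06,-0.1,0,0,0],[0.136,0.06,-0.1,0,0,0],[0.136,0.06,-0.1,0,0,0]]]}}

```text
time_s: 10.0
eef_pos: [443.9, 161.6, 213.0]
ee_rot: [0.0, 0.162, 0.987, -0.0]
force: [0.1, 0.1, -0.4]
grip_width: 0.353
grip_force: 29.8
```

```bash
python3 - <<'E'
from h import *
p,d=cams.capture("wrist");cv2.imwrite("pics/w4.png",p[:,:,::-1])
cal=cams.calibration("wrist")
S=slots();print(proj_w(np.c_[S,np.full(6,82)],cal).round(0))
E
python3 to.py 444,161.6,210 444,161.6,164
```

```text
[[351. 330.]
 [396. 268.]
 [358. 201.]
 [257. 211.]
 [220. 289.]
 [272. 341.]]
at [444.4 161.2 212.9] R [[-0.947, 0.32, 0.0], [0.32, 0.947, -0.0], [-0.0, -0.0, -1.0]] t 10.05
444,161.6,210 delta tool [0.5 0.3 2.9] n 0.059671171293229734
444,161.6,164 delta tool [ 0.  0. 46.] n 0.92
```

View pics/w4.png

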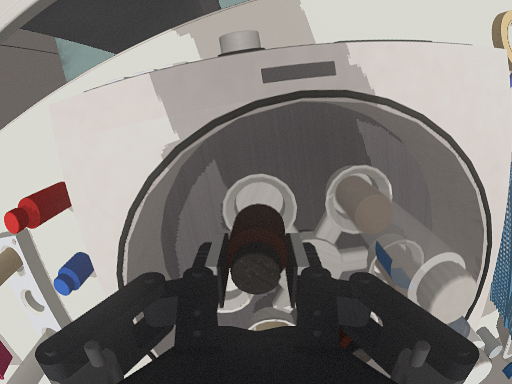

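Wrist view: the pot hangs centred at about (257,225), over the empty cup at (260,207). Lowering it.

To row units: 48 mm is 0.096, 40 mm is 0.08.

Request:
{"method": "jog_arm", "body": {"increments": [[[0,0,0.04,0,0,0],[0,0,0.08,0,0,0],[0,0,0.096,0,0,0],[0,0,0.096,0,0,0],[0,0,0.096,0,0,0]]]}}

```text
time_s: 10.55
eef_pos: [444.6, 161.1, 165.4]
ee_rot: [0.0, 0.162, 0.987, 0.0]
force: [-0.2, -0.7, -0.2]
grip_width: 0.356
grip_force: 29.8
```

```bash
python3 to.py 444,161.6,164
```

```text
at [444.6 161.1 165.4] R [[-0.947, 0.321, 0.001], [0.321, 0.947, -0.0], [-0.001, 0.0, -1.0]] t 10.55
444,161.6,164 delta tool [0.7 0.3 1.4] n 0.03136911022722178
```

To row units: 2 mm is 0.004.

Request:
{"method": "jog_arm", "body": {"increments": [[[0,0,0.004,0,0,0],[0,0,0.004,0,0,0],[0,0,0.004,0,0,0]]]}}

```text
time_s: 10.85
eef_pos: [444.1, 161.4, 163.2]
ee_rot: [0.0, 0.162, 0.987, 0.0]
force: [0.3, 0.2, 0.0]
grip_width: 0.351
grip_force: 29.8
```

Request:
{"method": "jog_arm", "body": {"increments": [[[0,0,0,0,0,0],[0,0,0,0,0,0],[0,0,0,0,0,0],[0,0,0,0,0,0]]], "finger_gap": 0.6}}

```text
time_s: 11.25
eef_pos: [444.0, 161.4, 162.9]
ee_rot: [0.0, 0.162, 0.987, -0.0]
force: [-0.6, 0.1, -0.4]
grip_width: 0.603
grip_force: 0.0
```

Request:
{"method": "jog_arm", "body": {"increments": [[[0,0,-0.08,0,0,0],[0,0,-0.17,0,0,0],[0,0,-0.264,0,0,0],[0,0,-0.264,0,0,0]]]}}

```text
time_s: 11.65
eef_pos: [445.5, 161.6, 300.6]
ee_rot: [0.005, 0.162, 0.987, 0.001]
force: [-0.3, 0.7, -0.7]
grip_width: 0.598
grip_force: 0.0
```

```bash
python3 to.py 461,234.3,295; python3 - <<'E'
from h import *
p,d=cams.capture("side");cal=cams.calibration("side");cv2.imwrite("pics/s2.png",p[:,:,::-1])
P=cloud(cal,d>0,d)
for g in((460,233),(531,255)):
    m=(np.hypot(P[:,0]-g[0],P[:,1]-g[1])<24)&(P[:,2]>203)&(P[:,2]<214)
    print(m.sum(), P[m].mean(0) if m.sum() else "")
E
```

```text
at [445.5 161.6 300.6] R [[-0.947, 0.32, 0.011], [0.32, 0.947, 0.001], [-0.01, 0.005, -1.0]] t 11.65
461,234.3,295 delta tool [ 8.6 73.8  5.8] n 1.4902606641345637
181 [460.9154434  231.87199561 207.86198948]
168 [532.4632607  256.07899431 208.12743123]
```

To row units: 74 mm is 0.148, 73 mm is 0.146.

Request:
{"method": "jog_arm", "body": {"increments": [[[0.008,0.074,0,0,0,0],[0.018,0.146,0,0,0,0],[0.018,0.146,0.04,0,0,0],[0.018,0.146,0.12,0,0,0],[0.018,0.146,0.148,0,0,0],[0.018,0.146,0.148,0,0,0]]]}}

```text
time_s: 12.3
eef_pos: [457.6, 233.1, 217.6]
ee_rot: [-0.003, 0.162, 0.987, -0.001]
force: [0.4, -0.8, 0.4]
grip_width: 0.597
grip_force: 0.0
```

```bash
python3 to.py 461,233.8,222
```

```text
at [457.6 233.1 217.6] R [[-0.947, 0.32, -0.006], [0.32, 0.947, -0.002], [0.006, -0.004, -1.0]] t 12.3
461,233.8,222 delta tool [-3.   1.7 -4.4] n 0.11117675226187966
```

View pics/s2.png

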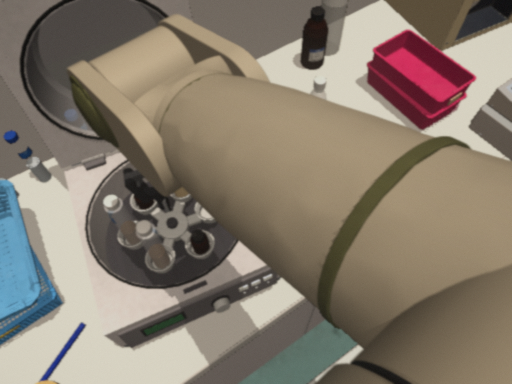

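Side view: the pot now sits in the near cup at (200,240), and both vials still stand at (115,215) and (148,245). Next I grip the near vial.

To row units: -4 mm is -0.008, -3 mm is -0.006.

Request:
{"method": "jog_arm", "body": {"increments": [[[-0.006,0.002,-0.008,0,0,0],[-0.006,0.002,-0.008,0,0,0]]]}}

```text
time_s: 12.5
eef_pos: [462.9, 233.5, 226.3]
ee_rot: [0.001, 0.162, 0.987, 0.001]
force: [1.0, 0.6, 1.0]
grip_width: 0.602
grip_force: 0.0
```

Request:
{"method": "jog_arm", "body": {"increments": [[[0,0,0,0,0,0],[0,0,0,0,0,0],[0,0,0,0,0,0],[0,0,0,0,0,0],[0,0,0,0,0,0],[0,0,0,0,0,0]]], "finger_gap": 0, "grip_n": 30}}

```text
time_s: 13.1
eef_pos: [462.3, 233.5, 225.6]
ee_rot: [0.001, 0.162, 0.987, 0.0]
force: [0.2, -0.4, 5.5]
grip_width: 0.343
grip_force: 30.0
```

```bash
python3 to.py 461,233.8,222 461,233.8,345 499,110.7,345
```

```text
at [462.3 233.5 225.6] R [[-0.947, 0.32, 0.001], [0.32, 0.947, 0.0], [-0.001, 0.001, -1.0]] t 13.1
461,233.8,222 delta tool [ 1.3 -0.1  3.6] n 0.0768971365881243
461,233.8,345 delta tool [-2.00e-01  1.00e-01 -1.23e+02] n 2.46
499,110.7,345 delta tool [ -75.4 -104.5    0. ] n 2.576634238692019
```

To row units: -104 mm is -0.208, -75 mm is -0.15.

Request:
{"method": "jog_arm", "body": {"increments": [[[0,0,-0.04,0,0,0],[0,0,-0.09,0,0,0],[0,0,-0.15,0,0,0],[-0.05,-0.07,-0.15,0,0,0],[-0.1,-0.14,-0.15,0,0,0],[-0.148,-0.208,-0.15,0,0,0],[-0.148,-0.208,-0.15,0,0,0],[-0.148,-0.208,-0.15,0,0,0]]]}}

```text
time_s: 13.9
eef_pos: [498.8, 110.7, 299.6]
ee_rot: [-0.0, 0.163, 0.987, 0.0]
force: [-0.9, 0.8, -1.4]
grip_width: 0.349
grip_force: 29.9
```

```bash
python3 - <<'E'
from h import *
p,d=cams.capture("wrist");cv2.imwrite("pics/w5.png",p[:,:,::-1])
cal=cams.calibration("wrist");s=readout.sense();r=rot(s["ee_rot"])
S=slots();print(proj_w(np.c_[S,np.full(6,82)],cal).round(0)[4])
print("vial base",proj_w(s["eef_pos"]+r.apply([0,0,165.6]),cal).round())
E
python3 to.py 499,110.7,226
```

```text
[256. 182.]
vial base [[257. 197.]]
at [498.6 111.5 299.7] R [[-0.947, 0.32, -0.001], [0.32, 0.947, 0.0], [0.001, 0.0, -1.0]] t 13.95
499,110.7,226 delta tool [-0.7 -0.6 73.7] n 1.4741956612472655
```

View pics/w5.png

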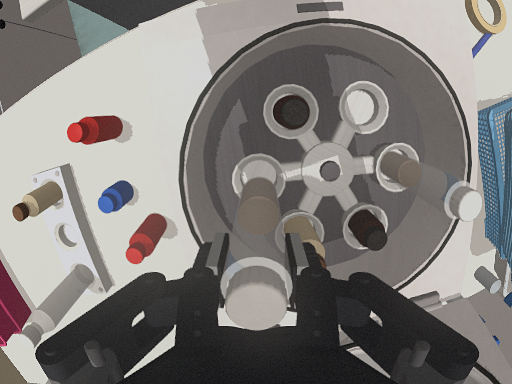

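Wrist view: the vial base at about (258,190) lines up with its cup at (258,180). The pot is in at (292,110) and the vacated cup is at (363,107).

To row units: 74 mm is 0.148, 66 mm is 0.132.

Request:
{"method": "jog_arm", "body": {"increments": [[[0,0,0.06,0,0,0],[0,0,0.104,0,0,0],[0,0,0.132,0,0,0],[0,0,0.148,0,0,0],[0,0,0.148,0,0,0],[0,0,0.148,0,0,0]]]}}

```text
time_s: 14.55
eef_pos: [498.7, 111.8, 226.1]
ee_rot: [0.0, 0.162, 0.987, 0.0]
force: [-0.9, 0.3, -0.2]
grip_width: 0.346
grip_force: 30.1
```

```bash
python3 to.py 499,110.7,225.6
```

```text
at [498.7 111.8 226.1] R [[-0.948, 0.319, 0.0], [0.319, 0.948, 0.0], [0.0, 0.0, -1.0]] t 14.55
499,110.7,225.6 delta tool [-0.6 -1.   0.5] n 0.025763312321729535
```

To row units: 2 mm is 0.004, -1 mm is -0.002.

Request:
{"method": "jog_arm", "body": {"increments": [[[0,-0.002,0.004,0,0,0],[0,-0.002,0.004,0,0,0]]]}}

```text
time_s: 14.75
eef_pos: [498.8, 110.7, 225.0]
ee_rot: [0.001, 0.162, 0.987, 0.001]
force: [-1.2, 2.7, 7.4]
grip_width: 0.349
grip_force: 30.8
```

Request:
{"method": "jog_arm", "body": {"increments": [[[0,0,0,0,0,0],[0,0,0,0,0,0],[0,0,0,0,0,0],[0,0,0,0,0,0]]], "finger_gap": 0.6}}

```text
time_s: 15.15
eef_pos: [498.5, 110.2, 223.8]
ee_rot: [-0.0, 0.162, 0.987, -0.0]
force: [-0.5, 0.0, 0.2]
grip_width: 0.604
grip_force: 0.0
```

Request:
{"method": "jog_arm", "body": {"increments": [[[0,0,-0.06,0,0,0],[0,0,-0.14,0,0,0],[0,0,-0.18,0,0,0],[0,0,-0.18,0,0,0]]]}}

```text
time_s: 15.55
eef_pos: [499.1, 110.3, 316.6]
ee_rot: [0.003, 0.162, 0.987, 0.0]
force: [0.2, -0.6, -1.1]
grip_width: 0.603
grip_force: 0.0
```

```bash
python3 to.py 433.7,-184.5,250 433.7,-184.5,110
```

```text
at [499.1 110.3 316.6] R [[-0.947, 0.32, 0.005], [0.32, 0.947, -0.0], [-0.005, 0.002, -1.0]] t 15.55
433.7,-184.5,250 delta tool [ -32.  -300.3   66.3] n 6.184290040709572
433.7,-184.5,110 delta tool [  0.7  -0.2 140. ] n 2.8
```

To row units: -300 mm is -0.6, -286 mm is -0.572.

Request:
{"method": "jog_arm", "body": {"increments": [[[-0.01,-0.096,0,0,0,0],[-0.02,-0.192,0.01,0,0,0],[-0.03,-0.288,0.04,0,0,0],[-0.04,-0.384,0.07,0,0,0],[-0.05,-0.48,0.1,0,0,0],[-0.062,-0.572,0.13,0,0,0],[-0.064,-0.6,0.132,0,0,0],[-0.064,-0.6,0.132,0,0,0]]]}}

```text
time_s: 16.35
eef_pos: [432.1, -185.4, 246.8]
ee_rot: [-0.001, 0.164, 0.987, 0.001]
force: [-0.8, 0.7, 0.8]
grip_width: 0.601
grip_force: 0.0
```

Request:
{"method": "jog_arm", "body": {"increments": [[[0,0,0,0,0,0],[0,0,0,0,0,0]]]}}

```text
time_s: 16.55
eef_pos: [433.2, -182.9, 248.1]
ee_rot: [0.0, 0.161, 0.987, 0.0]
force: [-0.6, 1.1, 0.1]
grip_width: 0.597
grip_force: 0.0
```

```bash
python3 - <<'E'
from h import *
p,d=cams.capture("scene");cal=cams.calibration("scene");cv2.imwrite("pics/c2.png",p[:,:,::-1])
p,d=cams.capture("wrist");cal=cams.calibration("wrist");cv2.imwrite("pics/w6.png",p[:,:,::-1])
print(proj_w([[433.7,-184.5,104]],cal))
for o in cams.trace("cream_a","wrist"):print(o["p"],np.round(o["bbox"]))
E
python3 to.py 433.7,-184.5,250 433.7,-184.5,110
```

```text
[[255.54092887 206.91057696]]
0.76 [342.  78. 403. 112.]
0.73 [372. 203. 435. 257.]
0.56 [237. 160. 277. 218.]
at [ 433.2 -183.3  248.1] R [[-0.948, 0.318, 0.0], [0.318, 0.948, -0.0], [-0.0, -0.0, -1.0]] t 16.7
433.7,-184.5,250 delta tool [-0.9 -1.  -1.9] n 0.046151091105762536
433.7,-184.5,110 delta tool [1.0e-01 0.0e+00 1.4e+02] n 2.8
```

View pics/w6.png

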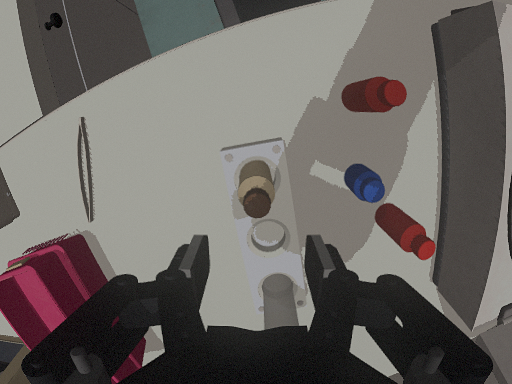

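Wrist view: the cream cap at (257,203) is in the near rack hole and centred between the fingers. The pump bottle is still in place at (280,295).

To row units: 138 mm is 0.276, 125 mm is 0.25.

Request:
{"method": "jog_arm", "body": {"increments": [[[0,-0.002,0.09,0,0,0],[0,-0.002,0.18,0,0,0],[0,-0.002,0.25,0,0,0],[0,-0.002,0.276,0,0,0],[0,-0.002,0.276,0,0,0],[0,-0.002,0.276,0,0,0]]]}}

```text
time_s: 17.3
eef_pos: [432.9, -185.0, 110.6]
ee_rot: [0.0, 0.162, 0.987, -0.0]
force: [0.0, -0.2, 0.0]
grip_width: 0.598
grip_force: 0.0
```

Request:
{"method": "jog_arm", "body": {"increments": [[[0,0,0,0,0,0],[0,0,0,0,0,0],[0,0,0,0,0,0],[0,0,0,0,0,0],[0,0,0,0,0,0],[0,0,0,0,0,0]]], "finger_gap": 0, "grip_n": 30}}

```text
time_s: 17.9
eef_pos: [433.0, -185.4, 111.0]
ee_rot: [0.001, 0.162, 0.987, -0.0]
force: [0.7, 1.5, 6.7]
grip_width: 0.364
grip_force: 29.6
```

```bash
python3 to.py 433.7,-184.5,330 460.5,234.3,280
```

```text
at [ 433.  -185.4  111. ] R [[-0.947, 0.32, 0.002], [0.32, 0.947, -0.001], [-0.002, -0.001, -1.0]] t 17.9
433.7,-184.5,330 delta tool [  -0.8    0.9 -219. ] n 4.379363900318279
460.5,234.3,280 delta tool [108.8 405.4  49.5] n 8.452495016265907
```

To row units: -217 mm is -0.434, -215 mm is -0.43.

Request:
{"method": "jog_arm", "body": {"increments": [[[0,0,-0.04,0,0,0],[0,0,-0.13,0,0,0],[0,0,-0.22,0,0,0],[0,0,-0.31,0,0,0],[0,0,-0.4,0,0,0],[0,0,-0.43,0,0,0],[0.024,0.09,-0.434,0,0,0],[0.048,0.18,-0.434,0,0,0]]]}}

```text
time_s: 18.7
eef_pos: [438.3, -91.6, 327.7]
ee_rot: [0.001, 0.164, 0.987, -0.0]
force: [1.2, 0.5, -1.8]
grip_width: 0.365
grip_force: 30.4
```

Request:
{"method": "jog_arm", "body": {"increments": [[[0.024,0.09,0,0,0,0],[0.048,0.182,0,0,0,0],[0.074,0.274,0,0,0,0],[0.098,0.366,0,0,0,0],[0.122,0.458,0,0,0,0],[0.146,0.548,0,0,0,0],[0.17,0.63,0,0,0,0],[0.17,0.63,0,0,0,0]]]}}

```text
time_s: 19.5
eef_pos: [458.1, 237.2, 326.8]
ee_rot: [-0.0, 0.16, 0.987, 0.0]
force: [0.6, -1.0, -0.7]
grip_width: 0.361
grip_force: 30.5
```

```bash
python3 to.py 460.5,234.3,250
```

```text
at [458.1 237.2 326.8] R [[-0.949, 0.315, -0.0], [0.315, 0.949, 0.001], [0.0, 0.001, -1.0]] t 19.5
460.5,234.3,250 delta tool [-3.3 -2.1 76.8] n 1.5378953298464515
```

Careful with the scale: shifts go in shares of 500 mm and turns go in shares of pi/2 rad. That gives: 105 mm is 0.21, 100 mm is 0.2.

Request:
{"method": "jog_arm", "body": {"increments": [[[-0.004,0,0.08,0,0,0],[-0.004,0,0.154,0,0,0],[-0.004,0,0.2,0,0,0],[-0.004,0,0.21,0,0,0],[-0.004,0,0.21,0,0,0]]]}}

```text
time_s: 20.0
eef_pos: [460.9, 232.4, 222.2]
ee_rot: [-0.0, 0.162, 0.987, -0.0]
force: [0.2, -0.3, -1.1]
grip_width: 0.364
grip_force: 30.5
```

```bash
python3 to.py 460.5,234.3,166; python3 - <<'E'
from h import *
p,d=cams.capture("wrist");cv2.imwrite("pics/w7.png",p[:,:,::-1])
cal=cams.calibration("wrist");s=readout.sense();r=rot(s["ee_rot"])
S=slots();print(proj_w(np.c_[S,np.full(6,82)],cal).round(0)[2])
print("base",proj_w(s["eef_pos"]+r.apply([0,0,105]),cal).round())
E
```

```text
at [460.9 232.4 222.2] R [[-0.947, 0.32, -0.0], [0.32, 0.947, -0.0], [0.0, -0.0, -1.0]] t 20.0
460.5,234.3,166 delta tool [ 0.9  1.7 56.2] n 1.1254762146427613
[259. 205.]
base [[257. 226.]]
```

View pics/w7.png

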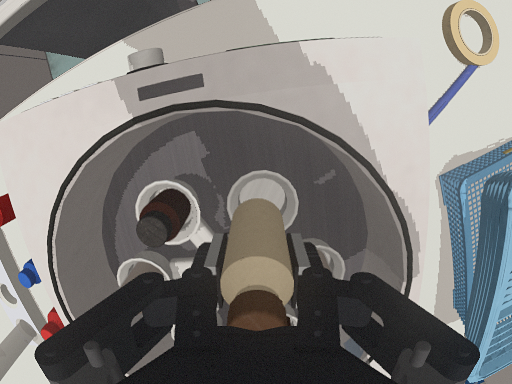

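Wrist view: the cream's base at about (257,215) sits over the empty cup at (262,202), so it needs about 2 mm along +y.

Request:
{"method": "jog_arm", "body": {"increments": [[[0.002,0.004,0.04,0,0,0],[0.002,0.004,0.07,0,0,0],[0.002,0.004,0.096,0,0,0],[0.002,0.004,0.112,0,0,0],[0.002,0.004,0.114,0,0,0],[0.002,0.004,0.114,0,0,0]]]}}

```text
time_s: 20.65
eef_pos: [460.9, 235.0, 165.8]
ee_rot: [0.001, 0.162, 0.987, 0.0]
force: [1.1, -0.0, -1.3]
grip_width: 0.364
grip_force: 30.5
```

```bash
python3 to.py 460.5,234.3,165
```

```text
at [460.9 235.  165.8] R [[-0.947, 0.32, 0.002], [0.32, 0.947, 0.0], [-0.001, 0.001, -1.0]] t 20.65
460.5,234.3,165 delta tool [ 0.2 -0.8  0.8] n 0.02322240770806069
```

To row units: 2 mm is 0.004.

Request:
{"method": "jog_arm", "body": {"increments": [[[0,0,0.004,0,0,0],[0,0,0.004,0,0,0]]]}}

```text
time_s: 20.85
eef_pos: [461.2, 235.2, 164.9]
ee_rot: [0.001, 0.162, 0.987, 0.001]
force: [-1.3, -0.8, 11.1]
grip_width: 0.363
grip_force: 31.4
```

Request:
{"method": "jog_arm", "body": {"increments": [[[0,0,0,0,0,0],[0,0,0,0,0,0],[0,0,0,0,0,0],[0,0,0,0,0,0]]], "finger_gap": 0.6}}

```text
time_s: 21.25
eef_pos: [460.4, 235.0, 162.9]
ee_rot: [-0.0, 0.162, 0.987, -0.0]
force: [-0.6, -0.5, 0.3]
grip_width: 0.595
grip_force: 0.0
```

Request:
{"method": "jog_arm", "body": {"increments": [[[0,0,-0.08,0,0,0],[0,0,-0.17,0,0,0],[0,0,-0.26,0,0,0],[0,0,-0.3,0,0,0],[0,0,-0.3,0,0,0]]]}}

```text
time_s: 21.75
eef_pos: [461.0, 235.2, 315.8]
ee_rot: [0.003, 0.162, 0.987, 0.001]
force: [0.7, -0.4, -1.4]
grip_width: 0.599
grip_force: 0.0
```

Request:
{"method": "jog_arm", "body": {"increments": [[[0.08,0.04,0,0,0,0],[0.16,0.08,0,0,0,0],[0.25,0.12,0,0,0,0],[0.33,0.16,0,0,0,0],[0.41,0.2,0,0,0,0],[0.49,0.24,0,0,0,0],[0.49,0.24,0,0,0,0]]]}}

```text
time_s: 22.45
eef_pos: [263.2, 429.4, 311.5]
ee_rot: [-0.001, 0.16, 0.987, -0.001]
force: [1.0, -0.5, -0.1]
grip_width: 0.602
grip_force: 0.0
```

```bash
python3 - <<'E'
from h import *
for n in("scene","side"):
    p,d=cams.capture(n);cal=cams.calibration(n);c=p[60:180,130:310] if n=="scene" else p[120:320,50:310]
    cv2.imwrite(f"pics/{n}_end.png",cv2.resize(c[:,:,::-1],None,fx=3,fy=3)[:600]); 
    P=cloud(cal,d>0,d)
    for nm,i,z in(("vB",4,208),("vA",1,208),("cN",2,158),("cF",5,158),("p2",3,118),("p1",0,118)):
        g=slots()[i];m=(np.hypot(P[:,0]-g[0],P[:,1]-g[1])<24)&(P[:,2]>z-8)&(P[:,2]<z+12)
        if m.sum():Q=P[m];Q=Q[Q[:,2]>np.percentile(Q[:,2],90)-3];print(n,nm,g.round(1),Q.mean(0).round(1),len(Q))
E
python3 to.py
```

```text
scene vB [499.1 110.5] [494.6 109.1 208.9] 41
scene vA [532.1 256.9] [530.2 254.5 209.4] 26
scene cN [460.5 234.6] [460.  233.5 158.8] 27
scene cF [570.7 132.8] [566.3 135.4 159.1] 31
scene p2 [444.  161.4] [442.3 159.7 119.3] 36
scene p1 [587.2 206. ] [580.7 204.9 119.4] 21
side vB [499.1 110.5] [496.9 110.1 208. ] 130
side vA [532.1 256.9] [533.7 255.9 208.4] 143
side cN [460.5 234.6] [463.  234.5 158. ] 113
side cF [570.7 132.8] [569.5 135.6 158.3] 89
side p2 [444.  161.4] [444.6 161.  118.4] 112
side p1 [587.2 206. ] [587.6 205.2 118.5] 98
at [266.1 427.3 311.7] R [[-0.948, 0.318, -0.001], [0.318, 0.948, -0.002], [0.001, -0.002, -1.0]] t 22.55
```

View pics/scene_end.png

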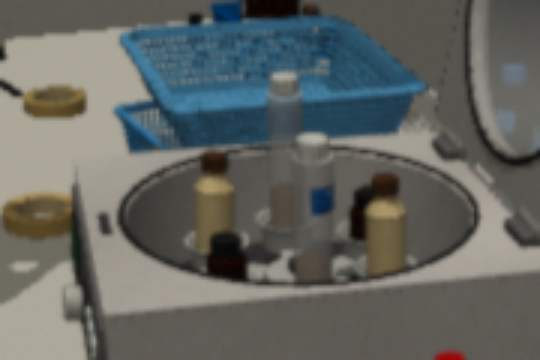

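View pics/side_end.png

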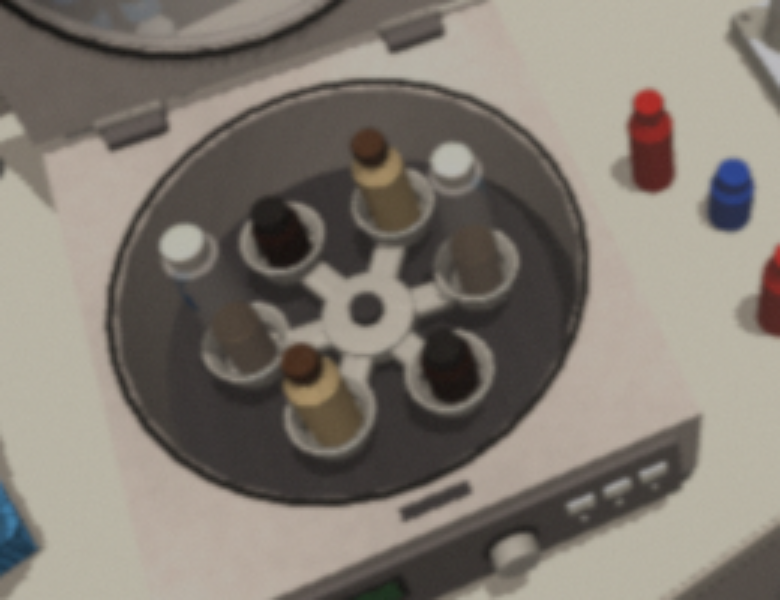

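Both views show each pair facing across the rotor: vials (185,250)–(455,165), creams (300,360)–(370,150), pots (270,220)–(443,350). All are upright, with cap tops at the seated heights (208, 158 and 118 mm), and the robot is clear.

```bash
python3 -c "
from rig import order
print(order.finish_job())"
```

```text
the job is handed in; nothing more can be done
None
```

The job is handed in: the vials, cream bottles and pots each face their like across the rotor, upright and fully down by the final camera check, and the pump bottle was left in its rack hole.

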